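# Refit the book press's crank and nip the glued notebook

### The job

The notebook in the small book press has just been glued and needs pressing. Pick up the loose crank, turn it until its splined bore matches the splines of the press's upright spindle and slide it fully home without forcing it; then wind it clockwise (seen from above) until the platen comes down and holds the notebook firmly - well nipped, about 70 N, not crushed - and let go. Leave the notebook in its place in the press, the crank on its spindle, and the mug, masking tape, red binder clip and hand stamp undisturbed.

Things in the scene. Friction and masses are not known exactly. Their poses are not given: they have to be found in the camera images.
- press: Small dark green book press, fixed. Bed 230 (x) x 250 (y) x 18 mm; 18 mm columns at y = +-108 mm; crossbar along y, 34 to 44 mm wide, top 107 mm above the desk (column nuts to 119 mm, centre boss 44 mm across to 113 mm). Origin: centre of the underside, on the spindle's axis; z up. Clockwise turning (from above) lowers spindle and platen 3.2 mm per radian; at least 2.2 rad are available.
- spindle_seat (a point): Centre of the top face of the spindle's round seat flange (38 mm across), where the crank's underside rests when home; 123.5 to 126 mm above the desk at the start, sinks as the spindle is wound. Axes are the press's and do NOT turn with the spindle. The spindle turns stiffly (0.4 N m friction; a light rub does not turn it) and stays where it is left.
- spline_top (a point): Upper end of the bright spindle's 6 equal straight splines, on the axis, 22 mm above the seat. 24 mm over the teeth, each 4.5 mm wide, core 17.2 mm, ends chamfered 0.4 mm. Axes do NOT turn with the spindle: the splines' angle is different every time, repeats every 60 degrees, and is not measured; it must be seen or felt.
- nose_tip (a point): Top of the spindle's smooth round pilot nose on the axis: 15.6 mm across, coned to 11 mm at the tip, 7.5 mm long above the splines, 29.5 mm above the seat. It enters the crank's bore at any angle with 1.7 mm play all round and centres it before the splines meet. Axes do not turn with the spindle.
- crank: Loose crank, steel hub, grey alloy arm, 0.22 to 0.36 kg, lying flat, knob up. Origin: underside of the hub on the bore's axis; z up, x along the arm to the knob. Hub 30 mm high, 42 mm across, with two flats 34 mm apart facing +y and -y (24 mm long): grip it there. Arm 18 mm wide, 4 to 16 mm above the underside.
- crank_bore (a point): Middle of the top of the crank's hub, 30 mm above its underside, on the bore's axis; axes of the crank. Through bore with 6 grooves 6.3 mm wide, 26.8 mm across the groove floors, lands 19 mm across. One groove points along the crank's +x and every 60 degrees: home, +x lies along a tooth of the spindle. Angular play about 0.08 rad either way. Any of the six positions is right.
- crank_knob_mid (a point): Middle of the upright black knob, 100 mm along the crank's +x, 39 mm above its underside; knob 40 mm high, 17 to 21 mm thick, spins freely on its pin, so it can be held while led round the spindle. Leading it takes 4 N along the circle while the platen is free and 6.2 N when it presses with 70 N (3.8 N more at 120 N); standing still after each small step 2 to 3 N is left, and about 1.6 N more at 70 N.
- platen: Dark pressing plate, 180 (x) x 150 (y) mm, under the crossbar. Origin 46 mm below its underside, which is 80 mm below the seat until it touches and starts 1.5 to 4 mm above the notebook. It hangs on disc springs: after first touch its pressure grows by 30 N per mm of spindle travel, 96 N per radian (70 N after 0.73 rad); over 120 N crushes the notebook.
- notebook: Cream clothbound notebook, 168 x 230 x 24 mm, 0.62 kg, on the bed under the platen. Origin: centre of its underside, 18 mm above the desk; its long side (own y) lies along the press's x.
- mug: White mug with handle, 83 x 117 x 94 mm, standing on the desk; bystander. Origin: underside.
- masking_tape: Roll of cream masking tape lying flat, 100 mm across, 25 mm high; bystander. Origin: underside.
- binder_clip_red: Red binder clip, 25 x 32 x 41 mm, standing on the desk; bystander. Origin: underside.
- stamp: Hand stamp, wooden foot 24 x 48 mm with a turned red handle, 69 mm high, standing on the desk; bystander. Origin: underside.

How it is judged (in metres and radians):
On the way, in this order (a step that is already met when the one before it is completed fails the run):
1. the crank is fully home on the spindle's splines (underside within 3 mm of the seat, on its axis, upright) while the platen is still free of the notebook (z of crank in the frame of spindle_seat below 0.003 m and horizontal distance between crank and spindle_seat below 0.003 m and angle between crank's own z axis and vertical below 0.1 rad and contact force between platen and notebook below 5 N), for 0.2 s.
2. the platen presses the notebook with more than 40 N, the crank still home (z of crank in the frame of spindle_seat below 0.003 m and horizontal distance between crank and spindle_seat below 0.003 m and angle between crank's own z axis and vertical below 0.1 rad and contact force between platen and notebook above 40 N), for 0.2 s.
At the end, for the whole second after the job is handed in: The crank sits fully home on the spindle (underside within 3 mm of the seat flange, within 3 mm of the axis, tilted less than 0.1 rad), at rest and let go; the platen presses the notebook with 40 to 120 N and the notebook lies within 12 mm of where it was (all of step 2 and contact force between platen and notebook below 120 N and distance of notebook from where it was at the start of the episode below 0.012 m and linear speed of crank below 0.02 m/s); the robot touches nothing.
It fails at once if the crank is forced against the press with more than 70 N before it is home (z of crank in the frame of spindle_seat above 0.004 m and contact force between crank and press above 70 N).
It fails at once if the platen crushes the notebook (more than 120 N) (contact force between platen and notebook above 120 N).
It fails at once if the mug, masking tape, red clip or hand stamp is moved more than 20 mm (distance of any of mug, masking_tape, binder_clip_red, stamp from where it was at the start of the episode above 0.02 m).
It also fails if it takes over 72 s, if anything falls off the work surface, if the arm or the gripper's body presses on something with over 40 N, if the wrist force passes 120 N, or if a joint passes its speed limit or range.

### The arm

A 6-joint arm with a two-finger parallel gripper is mounted at the origin on a cart in front of the work surface, level with it; the furniture and walls round the work are solid. World frame = base frame: x ahead of the robot, y to its left, z up, the work surface at z = 0. Lengths are in m, angles in degrees, forces in N, time in s.
With the tool pointing down it reaches from about 0.375 to 0.75 m from the base axis. Payload 9 kg.
Tool frame: the origin (TCP) lies between the finger pads; the fingertips stand tips_ahead ahead of it and the grasp point (between the pads) lies 8 mm behind it (tips_ahead is the distance from the TCP to the fingertips, in m); z points along the fingers, y is the line along which they close (so a half turn about z gives the same grasp; the last joint's range is limited). The gripper opens to 85 mm and grips with 20 to 120 N. Pads are 22 mm wide; open, the fingers measure 114 mm over their backs; the gripper's body (76 mm by 85 mm) begins 54 mm behind the grasp point. The pads swing forward as they close: fully open they stand 13 mm farther back than shut.
Start: joints at [-86.156, 5.964, 5.575, 89.605, 0, 77.527], TCP at [0.169, -0.576, 0.242] pointing down, gripper open.
Joint ranges: [-171.21, 171.21], [-48.23, 106.86], [-62.78, 66.21], [-105.2, 120.99], [-86.42, 89.51], [-180, 180]. Speed limits (degrees/s): [127.2, 127.2, 147.25, 180, 180, 180].

### API

Orientations are given as [roll, pitch, yaw] about the fixed x, y, z axes, in that order (R = Rz(yaw) Ry(pitch) Rx(roll)).
In Python, from workcell import observe, read_camera, get_calibration, close_job, tips_ahead gives the robot as it stands.
- The arm moves only by the tool move_arm, never from a script. Its argument "deltas" is text: rows parted by semicolons, each of 6 numbers parted by spaces: the shift along the tool's x, y, z in mm, then the turn, a rotation vector about the tool's x, y, z in degrees. In form: x y z wx wy wz; .... A call has 1 to 20 rows; each row is the pose to reach, as a shift and turn from the pose commanded when the call began, along the tool's axes at that moment; what a row does not reach only later rows make up. A row lasts 1/12 s, in which the tool goes at most 41.7 mm and 7.16 degrees, less where a joint would pass 70% of its speed; a pose out of reach is approached as far as the arm can. A call with a gripper value outside its range is refused whole. "gripper" is the closure in counts, from 0 (fully open) to 255 (shut), set as the call begins (left out, the last holds). The fingers move at their own pace and stop on an object; "newtons" is the grip in N (left out, the last holds). Time passes only in rows, so rows that repeat a pose let the fingers close. It gives the time, the measured TCP pose, the force, the opening and the grip force at its end, in the units of the state.
- observe(): the state, without advancing time (a new reading comes with each control period).
- read_camera(name): name is "scene" or "top"; returns (picture, depth): 420x560x3 uint8, blue, green, red; 420x560 float32, m along the optical axis (not along the pixel's ray), 0 where there is no reading.
- get_calibration(name): a dict with "intrinsics" (3x3 intrinsics, pixels), "T" (4x4, takes a point from camera to world coordinates). Camera axes: x right, y down, z forward; pixel columns grow to the right and rows downward; lengths in m; the calibration is good to about 2 mm. A picture is of the moment at which its call begins. get_calibration takes no time and is no camera call.
- close_job(): hands the job in; it is judged then, once.
The state is a dict: "time_s": time; "qpos": joint angles; "joint_velocities": joint speeds; "joint_torque": joint torques, N m; "eef_pos": TCP position; "eef_rot": TCP orientation; "force": force on the tool from outside, world axes, zero at the start; "torque": the same for the moment, N m; "opening": opening from 0.0 (shut) to 1.0 (fully open); "finger_force": force on a finger pad.
Only numpy, scipy, OpenCV 4.12 (cv2) and the standard library are available. Lean on these libraries where they do the work, as an engineer would, in place of code of your own. Each camera call takes 0.05 s, during which the arm holds its last target. There are 200 camera calls.

## Working session

There is one attempt and no reset: what is moved stays moved. The work goes in short steps, Python scripts to look and compute and a tool call to move; the robot and the scene stay as the last step left them, time stands still between calls to the robot, and variables do not carry over. Pictures are saved under pics/ and viewed, at most 10 in all, crops included, and the job is handed in when it is done.

Besides the shell and the picture viewer there is one more tool, called after "Request:" as name(argument=value, ...), one argument or row to a line, values as JSON. move_arm: Moves the arm, as the interface text tells. Its arguments: {"type":"object","properties":{"deltas":{"type":"string"},"gripper":{"type":"number"},"newtons":{"type":"number"}},"required":["deltas"]}

```bash
mkdir -p pics; ls; python3 - <<'E'
from workcell import *
import cv2,numpy as np,pickle
o=observe();print(o, tips_ahead if not callable(tips_ahead) else tips_ahead())
for n in("scene","top"):
    p,d=read_camera(n);c=get_calibration(n);print(n,c)
    cv2.imwrite(f"pics/{n}0.png",p);np.savez(f"{n}0.npz",p=p,d=d,K=c["intrinsics"],T=c["T"])
E
```

```text
pics
{'time_s': 0.0, 'qpos': array([-8.61554910e+01,  6.00047671e+00,  5.52831956e+00,  8.96043707e+01,
       -1.47462745e-03,  7.75266465e+01]), 'joint_velocities': array([ 0.0037559 , -0.04389986,  0.06028527,  0.01602557,  0.01270987,
       -0.06783184]), 'joint_torque': array([-1.53835153e-03, -5.56934023e+01,  5.03647435e+01,  1.69986271e-02,
       -5.12388087e-04, -1.05770096e-05]), 'eef_pos': array([ 0.16855933, -0.57551258,  0.24151543]), 'eef_rot': array([-1.79924960e+02, -1.50890889e-02,  1.63178536e+01]), 'force': array([-0.44315494,  0.80696943,  0.08283099]), 'torque': array([-0.01882607, -0.00789329, -0.0602972 ]), 'finger_force': 0.0, 'opening': 0.9993492973011825} 0.011
scene {'intrinsics': array([[429.95297098,   0.        , 278.95345702],
       [  0.        , 429.95297098, 202.86940078],
       [  0.        ,   0.        ,   1.        ]]), 'T': array([[ 0.8735664 , -0.27363517,  0.40249911,  0.21836186],
       [-0.48666256, -0.50201241,  0.71494272, -0.87055992],
       [ 0.00642607, -0.82043119, -0.57170917,  0.59035507],
       [ 0.        ,  0.        ,  0.        ,  1.        ]])}
top {'intrinsics': array([[428.68565394,   0.        , 279.8473999 ],
       [  0.        , 428.68565394, 209.61632106],
       [  0.        ,   0.        ,   1.        ]]), 'T': array([[-0.00247388, -0.98699749,  0.16071663,  0.4390063 ],
       [-0.9995177 ,  0.00741565,  0.03015578, -0.26545395],
       [-0.03095549, -0.16056451, -0.98653981,  1.00941678],
       [ 0.        ,  0.        ,  0.        ,  1.        ]])}
```

View pics/scene0.png

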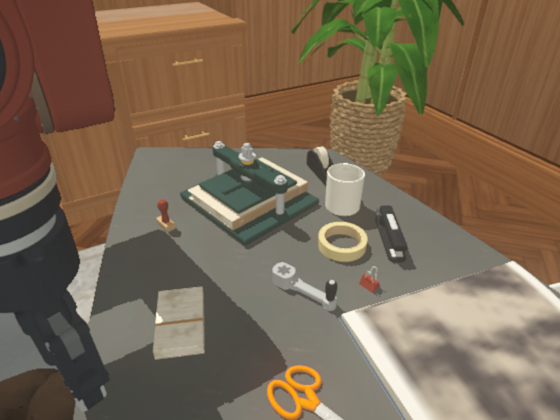

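View pics/top0.png

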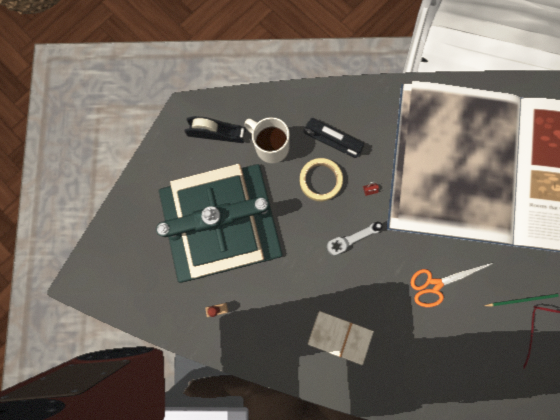

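The scene view shows the press around (248,170) and the crank hub at (284,272), with its knob at (331,290). In the top view the spindle is at (210,214), the crank hub at (337,245) and the knob at (377,227). Next I'll enlarge the crank and spindle.

```bash
cat > h.py <<'E'
import numpy as np,cv2
from workcell import *
def ld(n,k): return np.load(f"{n}{k}.npz")
def snap(n,k):
    p,d=read_camera(n);c=get_calibration(n);np.savez(f"{n}{k}.npz",p=p,d=d,K=c["intrinsics"],T=c["T"]);return ld(n,k)
def atz(f,u,v,z):  # ray with plane z
    r=f["T"][:3,:3]@np.linalg.solve(f["K"],[u,v,1]);o=f["T"][:3,3];return o+r*(z-o[2])/r[2]
def proj(f,X):
    c=np.linalg.inv(f["T"])@np.r_[X,1];q=f["K"]@c[:3];return q[:2]/q[2]
def cloud(f):
    h,w=f["d"].shape;u,v=np.meshgrid(np.arange(w),np.arange(h))
    P=np.stack([u,v,np.ones_like(u)],-1)@np.linalg.inv(f["K"]).T*f["d"][...,None]
    return P@f["T"][:3,:3].T+f["T"][:3,3]
def crop(f,u,v,r,s): 
    return cv2.resize(f["p"][v-r:v+r,u-r:u+r],None,fx=s,fy=s,interpolation=cv2.INTER_CUBIC)
E
python3 - <<'E'
from h import *
t=ld("top",0);s=ld("scene",0)
a=np.vstack([np.hstack([crop(t,210,214,20,10),crop(t,337,245,20,10)])])
b=np.hstack([crop(s,248,155,16,12.5),crop(s,284,272,16,12.5)]) if 0 else np.hstack([cv2.resize(crop(s,248,155,20,10),(200,200)),cv2.resize(crop(s,284,272,20,10),(200,200)),cv2.resize(crop(s,331,290,20,10),(200,200)),cv2.resize(crop(t,377,227,20,10),(200,200))])
cv2.imwrite("pics/c1.png",np.vstack([a,b]))
C=cloud(t);S=cloud(s)
for n,u,v in(("spin",210,214),("hub",337,245),("knob",377,227),("hubring",345,241)):print(n,C[v-2:v+3,u-2:u+3].reshape(-1,3).max(0),C[v,u])
for z in(.15,):print(atz(t,210,214,z),atz(s,248,147,.15))
for nm,F,(u,v) in(("t",t,(337,245)),("s",s,(284,272))):
    print(nm,atz(F,u,v,.03))
E
```

```text
spin [ 0.57615202 -0.09261547  0.15556533] [ 0.57066772 -0.09712562  0.15234148]
hub [ 0.52324774 -0.36359663  0.01176355] [ 5.18318706e-01 -3.68451755e-01  5.06833392e-04]
knob [ 0.55795129 -0.44783253  0.0609304 ] [ 0.5538144  -0.452828    0.05367157]
hubring [ 0.53123549 -0.37894284  0.0318572 ] [ 0.52642066 -0.38574344  0.01403672]
[ 0.57102742 -0.09666575  0.15      ] [ 0.57321463 -0.09948684  0.15      ]
t [ 0.51600019 -0.36544085  0.03      ]
s [ 0.51206485 -0.36996734  0.03      ]
```

View pics/c1.png

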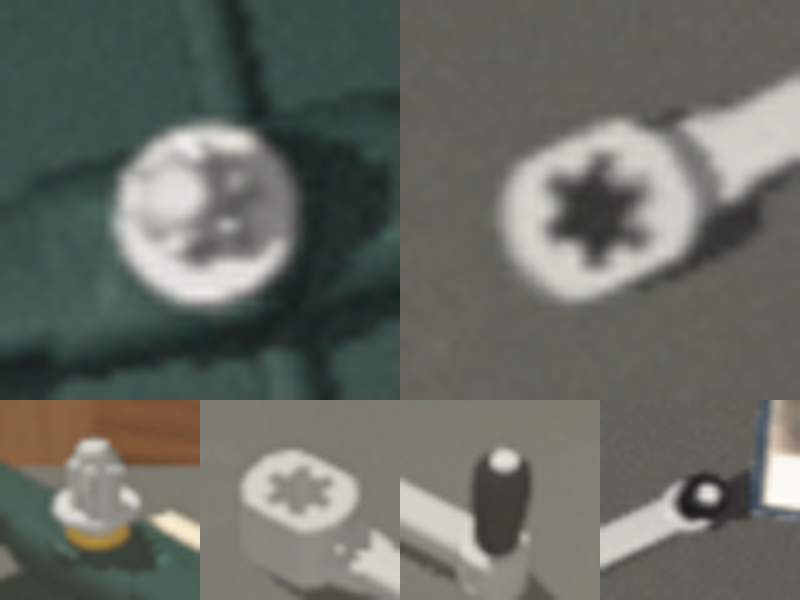

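The enlarged crops give these pixels. In the top view the bore is at (336.4,245.6), the flange at (210.2,214.9), the nose at (206.8,212.4) and the knob top at (378,225.6). In the scene view the bore is at (283.4,269.6), the nose tip at (246.6,143.2) and the knob top at (331.6,281.6). The splines aren't clear from here, so I'll triangulate and also try an unwrapped view.

```bash
python3 - <<'E'
from h import *
t=ld("top",0);s=ld("scene",0)
def tri(a,b):
    A=[];B=[]
    for f,(u,v) in((t,a),(s,b)):
        M=f["K"]@np.linalg.inv(f["T"])[:3];
        for r,x in((0,u),(1,v)):
            q=M[r]-x*M[2];q=q/np.linalg.norm(q[:3]);A.append(q[:3]);B.append(-q[3])
    return np.linalg.lstsq(np.array(A),np.array(B),rcond=None)[0]
for n,a,b,z in(("bore",(336.4,245.6),(283.4,269.6),.03),("nose",(206.8,212.4),(246.6,143.2),.1542),("knob",(378,225.6),(331.6,281.6),.059)):
    print(n,tri(a,b),atz(t,*a,z),atz(s,*b,z))
print("flange",atz(t,210.2,214.9,.1247))
h=atz(t,336.4,245.6,.03);k=atz(t,378,225.6,.059);print(np.degrees(np.arctan2(*(k-h)[[1,0]])),np.linalg.norm((k-h)[:2]))
# masks: depth points
C=cloud(t)
R=C[238-18:238+35,337-18:337+60].reshape(-1,3)
m=(R[:,2]>.026)&(R[:,2]<.034)&(np.linalg.norm(R[:,:2]-h[:2],axis=1)<.03);q=R[m];print("hub top",m.sum(),(q.min(0)+q.max(0))/2,q.mean(0),q.max(0)-q.min(0))
# arm axis from points z .013-.019
m=(R[:,2]>.011)&(R[:,2]<.02)&(np.linalg.norm(R[:,:2]-h[:2],axis=1)<.085)&(np.linalg.norm(R[:,:2]-h[:2],axis=1)>.03);q=R[m][:,:2];c=q.mean(0);v=np.linalg.svd(q-c)[2][0];print("arm",m.sum(),c,np.degrees(np.arctan2(v[1],v[0])), "off axis", (c-h[:2])@np.array([-v[1],v[0]]))
Q=C[195:235,190:230].reshape(-1,3)
for lo,hi in((.12,.129),(.148,.158)):
    m=(Q[:,2]>lo)&(Q[:,2]<hi);q=Q[m];print(lo,m.sum(),(q.min(0)+q.max(0))/2,q.mean(0))
# rectified spline pictures: unwrap top of spindle at z=.1467
c=atz(t,210.2,214.9,.1247)
g=np.zeros((400,400,2),np.float32)
out=[]
for f in(t,s):
    G=np.array([[proj(f,[c[0]+(200-i)*.1e-3,c[1]+(200-j)*.1e-3,.1467]) for j in range(400)] for i in range(400)],np.float32)
    out.append(cv2.remap(f["p"],G,None,cv2.INTER_CUBIC))
cv2.imwrite("pics/sp.png",cv2.convertScaleAbs(np.hstack(out),alpha=1.2,beta=-50))
E
```

```text
bore [ 0.51444601 -0.36395754  0.02998817] [ 0.51464219 -0.3640481   0.03      ] [ 0.51423262 -0.36390297  0.03      ]
nose [ 0.57373641 -0.09121274  0.15543075] [ 0.57371655 -0.09087698  0.1542    ] [ 0.57496912 -0.08906332  0.1542    ]
knob [ 0.55687226 -0.45455538  0.05807967] [ 0.55628518 -0.4541075   0.059     ] [ 0.55682216 -0.45542102  0.059     ]
flange [ 0.57300028 -0.09216446  0.1247    ]
-65.18443030473911 0.09922113639954198
hub top 156 [ 0.51499553 -0.36332947  0.02991019] [ 0.51482233 -0.36358195  0.02938371] [0.03866251 0.04106136 0.00726295]
arm 180 [ 0.5396182  -0.41517606] -65.32688752560838 off axis 0.0013529181425881388
0.12 147 [ 0.57423198 -0.09101966  0.12455861] [ 0.57151948 -0.09336272  0.12406737]
0.148 47 [ 0.57310229 -0.09257053  0.15195519] [ 0.57285717 -0.09220367  0.15257442]
```

View pics/sp.png

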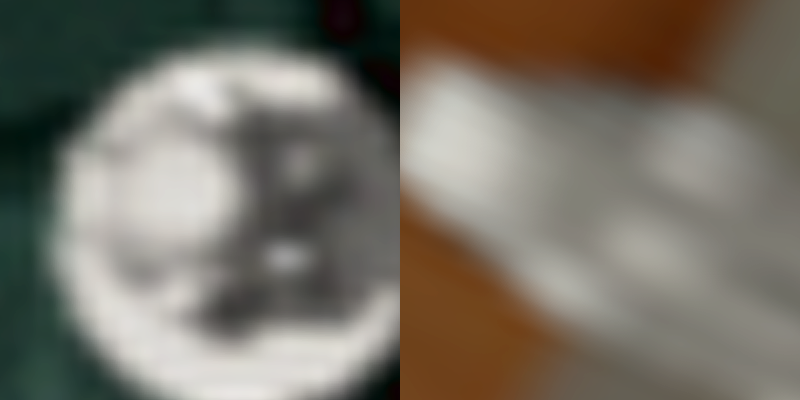

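The rectified view shows tooth-top spots at about (300,160), (287,258), (185,295) and (200,95). That puts teeth at about -65/-5/55° in world, give or take 5°. Heights check out: bore 0.030, knob top 0.058, nose 0.155. I'll grasp at (0.5146,-0.3638), yaw 114.8.

```bash
cat >> h.py <<'E'
from scipy.spatial.transform import Rotation as Ro
def go(x,y,z,yaw):
    o=observe();A=Ro.from_euler("xyz",o["eef_rot"],degrees=True);B=Ro.from_euler("xyz",[180,0,yaw],degrees=True)
    print("row",np.round(1e3*A.inv().apply(np.array([x,y,z])-o["eef_pos"]),2),np.round((A.inv()*B).as_rotvec(degrees=True),2),"F",np.round(o["force"],1),"M",np.round(o["torque"],3),"at",np.round(o["eef_pos"],4),np.round(o["eef_rot"],2),"q6",o["qpos"][5].round(1),"t",o["time_s"],o["opening"],o["finger_force"])
E
python3 -c "
from h import *
go(.5146,-.3638,.10,114.8)"
```

```text
row [ 391.56 -105.81  141.8 ] [-4.000e-02 -7.000e-02 -9.848e+01] F [-0.6 -0.2 -0.1] M [ 0.017  0.037 -0.031] at [ 0.1686 -0.5755  0.2416] [-1.7993e+02 -1.0000e-02  1.6320e+01] q6 77.5 t 0.1 0.998600300498816 0.0
```

Request:
move_arm(
  deltas="40 -10 0 0 0 -5; 70 -18 0 0 0 -12; 391.6 -105.8 141.8 0 0 -98.5; 391.6 -105.8 141.8 0 0 -98.5; 391.6 -105.8 141.8 0 0 -98.5; 391.6 -105.8 141.8 0 0 -98.5; 391.6 -105.8 141.8 0 0 -98.5; 391.6 -105.8 141.8 0 0 -98.5; 391.6 -105.8 141.8 0 0 -98.5; 391.6 -105.8 141.8 0 0 -98.5; 391.6 -105.8 141.8 0 0 -98.5; 391.6 -105.8 141.8 0 0 -98.5; 391.6 -105.8 141.8 0 0 -98.5; 391.6 -105.8 141.8 0 0 -98.5; 391.6 -105.8 141.8 0 0 -98.5; 391.6 -105.8 141.8 0 0 -98.5; 391.6 -105.8 141.8 0 0 -98.5; 391.6 -105.8 141.8 0 0 -98.5; 391.6 -105.8 141.8 0 0 -98.5",
  gripper=0,
)

```text
time_s: 1.68
eef_pos: [0.5146, -0.3644, 0.1005]
eef_rot: [-180.0, 0.0, 114.7]
force: [0.5, 0.4, -0.0]
opening: 1.0
finger_force: 0.0
```

```bash
python3 -c "
from h import *
go(.5146,-.3638,.014,114.8)"
```

```text
row [ 0.57  0.3  86.52] [-0.    0.   -0.11] F [ 0.5  0.4 -0. ] M [-0.03  -0.035  0.014] at [ 0.5146 -0.3644  0.1005] [-180.      0.    114.69] q6 18.1 t 1.6833 0.9996721245979354 0.0
```

Request:
move_arm(
  deltas="0 0 20 0 0 0; 0 0 45 0 0 0; 0 0 65 0 0 0; 0 0 78 0 0 0; 0 0 84 0 0 0; 0 0 86 0 0 0; 0 0 86 0 0 0; 0 0 86 0 0 0; 0 0 86 0 0 0",
)

```text
time_s: 2.43
eef_pos: [0.5154, -0.365, 0.016]
eef_rot: [180.0, 0.1, 114.8]
force: [1.2, -0.3, 0.2]
opening: 1.004
finger_force: 0.0
```

Request:
move_arm(
  deltas="0 0 0 0 0 0; 0 0 0 0 0 0; 0 0 0 0 0 0; 0 0 0 0 0 0; 0 0 0 0 0 0; 0 0 0 0 0 0; 0 0 0 0 0 0; 0 0 0 0 0 0; 0 0 0 0 0 0; 0 0 0 0 0 0; 0 0 0 0 0 0; 0 0 0 0 0 0",
  gripper=255,
  newtons=80,
)

```text
time_s: 3.43
eef_pos: [0.5149, -0.3646, 0.015]
eef_rot: [180.0, 0.0, 114.8]
force: [-0.2, -0.3, 5.2]
opening: 0.382
finger_force: 80.8
```

```bash
python3 -c "
from h import *
go(.5146,-.3638,.20,114.8)
t=snap('top',1);s=snap('scene',1)
cv2.imwrite('pics/g.png',np.hstack([crop(t,345,240,40,5),crop(s,290,265,40,5)]))"
```

```text
row [ 6.8000e-01  7.0000e-02 -1.8501e+02] [0.01 0.04 0.02] F [-0.2 -0.3  5.2] M [0.071 0.093 0.001] at [ 0.5149 -0.3646  0.015 ] [1.7999e+02 4.0000e-02 1.1482e+02] q6 18.0 t 3.4333 0.38215903115560795 80.84963117726147
```

View pics/g.png

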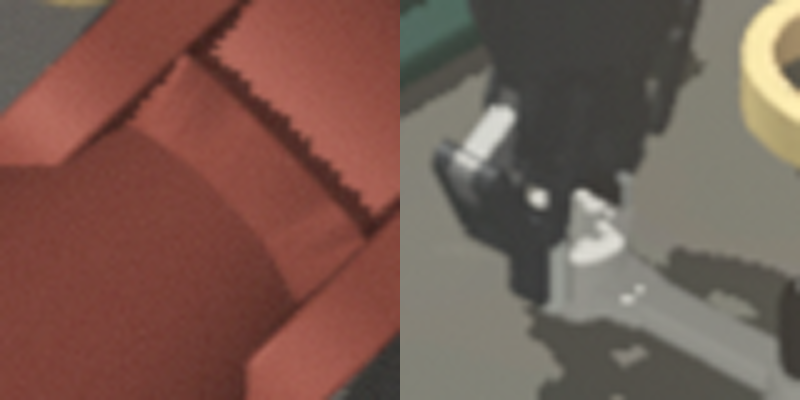

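The side view shows the fingers closed on the hub's flats, with the arm and knob clear. I'll lift and carry it to above the spindle.

Request:
move_arm(
  deltas="0 0 -5 0 0 0; 0 0 -15 0 0 0; 0 0 -30 0 0 0; 0 0 -50 0 0 0; 0 0 -75 0 0 0; 0 0 -100 0 0 0; 0 0 -125 0 0 0; 0 0 -150 0 0 0; 0 0 -170 0 0 0; 0 0 -180 0 0 0; 0 0 -185 0 0 0; 0 0 -185 0 0 0; 0 0 -185 0 0 0; 0 0 -185 0 0 0",
)

```text
time_s: 4.7
eef_pos: [0.5142, -0.3637, 0.1977]
eef_rot: [-180.0, -0.1, 114.8]
force: [0.2, 0.4, -3.2]
opening: 0.382
finger_force: 80.1
```

```bash
python3 -c "
from h import *
go(.5741,-.0918,.20,174.8)"
```

```text
row [221.64 168.54  -1.93] [ 3.000e-02 -1.500e-01 -5.998e+01] F [ 0.2  0.4 -3.2] M [0.025 0.088 0.008] at [ 0.5142 -0.3637  0.1977] [-1.7995e+02 -1.4000e-01  1.1482e+02] q6 18.0 t 4.7 0.3815523577458898 80.08363113272935
```

Request:
move_arm(
  deltas="3 2 0 0 0 -1; 10 8 0 0 0 -4; 23 17 0 0 0 -8; 40 30 0 0 0 -13; 60 45 0 0 0 -18; 80 61 0 0 0 -23; 100 76 0 0 0 -28; 120 91 0 0 0 -33; 140 106 0 0 0 -38; 160 122 0 0 0 -43; 180 137 0 0 0 -48; 198 150 0 0 0 -53; 210 160 0 0 0 -57; 218 165.5 0 0 0 -59; 221 168 0 0 0 -60; 221.6 168.5 0 0 0 -60; 221.6 168.5 0 0 0 -60; 221.6 168.5 0 0 0 -60; 221.6 168.5 0 0 0 -60",
)

```text
time_s: 6.28
eef_pos: [0.5745, -0.0933, 0.1994]
eef_rot: [-180.0, -0.0, 174.7]
force: [-0.5, -0.4, -3.0]
opening: 0.386
finger_force: 80.0
```

```bash
python3 -c "
from h import *
go(.5741,-.0918,.172,174.8)
t=snap('top',2);s=snap('scene',2)
cv2.imwrite('pics/a.png',np.hstack([crop(t,210,214,40,5),crop(s,248,150,40,5)]))"
```

```text
row [ 0.52  1.5  27.41] [-0.02 -0.01 -0.09] F [-0.5 -0.4 -3. ] M [-0.016  0.038 -0.001] at [ 0.5745 -0.0933  0.1994] [-1.7998e+02 -1.0000e-02  1.7471e+02] q6 -16.8 t 6.2833 0.38566297596483357 80.02565384376794
```

View pics/a.png

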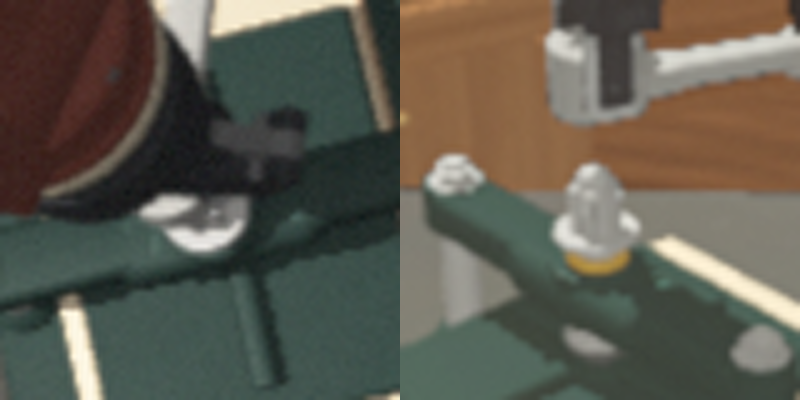

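```bash
python3 -c "
from h import *
s=ld('scene',2)
print(proj(s,[.5737,-.0932,.200]),proj(s,[.5733,-.0917,.1247]),proj(s,[.5733,-.0917,.1542]))
go(.5741,-.0918,.172,174.8)"
```

```text
[246.11849761 124.8879639 ] [246.91702428 155.64954795] [246.43359454 143.84580861]
row [ 0.55  1.31 27.47] [-0.01  0.   -0.06] F [-0.6  0.2 -3.4] M [-0.049  0.084  0.044] at [ 0.5745 -0.0931  0.1995] [-179.99    0.    174.74] q6 -16.8 t 6.3833 0.38689121988760106 80.02518109045923
```

Request:
move_arm(
  deltas="0.5 1.5 5 0 0 0; 0.5 1.5 12 0 0 0; 0.5 1.5 20 0 0 0; 0.5 1.5 25 0 0 0; 0.5 1.5 27 0 0 0; 0.5 1.5 27 0 0 0; 0.5 1.5 27 0 0 0; 0.5 1.5 27 0 0 0",
)

```text
time_s: 7.05
eef_pos: [0.5744, -0.091, 0.1729]
eef_rot: [-180.0, 0.0, 174.8]
force: [-0.6, 0.3, -2.6]
opening: 0.386
finger_force: 80.0
```

```bash
python3 -c "
from h import *
go(.5741,-.0918,.162,174.8)"
```

```text
row [ 0.26 -0.86 10.85] [-0.01  0.03  0.02] F [-0.6  0.3 -2.6] M [0.054 0.108 0.003] at [ 0.5744 -0.091   0.1729] [-1.7999e+02  3.0000e-02  1.7482e+02] q6 -16.7 t 7.05 0.3856968357056926 80.01779948361218
```

Request:
move_arm(
  deltas="0.2 -0.5 2 0 0 0; 0.2 -0.5 4 0 0 0; 0.2 -0.5 6 0 0 0; 0.2 -0.5 8 0 0 0; 0.2 -0.5 8 0 0 0; 0.2 -0.5 8 0 0 0",
)

```text
time_s: 7.55
eef_pos: [0.573, -0.0916, 0.1635]
eef_rot: [-180.0, -0.1, 174.8]
force: [-3.9, -3.2, -5.0]
opening: 0.381
finger_force: 79.9
```

```bash
python3 -c "
from h import *
go(.5741,-.0918,.160,174.8)"
```

```text
row [-1.11 -0.08  3.52] [-0.03 -0.14 -0.01] F [-3.9 -3.2 -5. ] M [-0.693  1.067  0.003] at [ 0.573  -0.0916  0.1635] [-1.7997e+02 -1.4000e-01  1.7479e+02] q6 -16.7 t 7.55 0.38052452238616225 79.89555557258427
```

Request:
move_arm(
  deltas="0.6 -0.6 0 0 0 0; 1.2 -1.1 0 0 0 0; 1.2 -1.1 0 0 0 0; 1.2 -1.1 0 0 0 0",
)

```text
time_s: 7.88
eef_pos: [0.5728, -0.0923, 0.1645]
eef_rot: [180.0, 0.0, 174.8]
force: [0.1, 0.9, -3.6]
opening: 0.378
finger_force: 79.9
```

```bash
python3 -c "
from h import *
go(.5741,-.0918,.160,174.8)"
```

```text
row [-1.21  0.62  4.53] [0.01 0.02 0.02] F [ 0.1  0.9 -3.6] M [-0.066  0.271 -0.012] at [ 0.5728 -0.0923  0.1645] [1.7999e+02 2.0000e-02 1.7482e+02] q6 -16.9 t 7.8833 0.3779617103153598 79.91564186755568
```

Request:
move_arm(
  deltas="0 0 1 0 0 0; 0 0 2 0 0 0; 0 0 3 0 0 0; 0 0 4 0 0 0; 0 0 4.5 0 0 0; 0 0 4.5 0 0 0; 0 0 4.5 0 0 0",
)

```text
time_s: 8.47
eef_pos: [0.573, -0.0925, 0.1609]
eef_rot: [-180.0, 0.1, 174.8]
force: [-4.1, 1.0, 5.4]
opening: 0.38
finger_force: 81.0
```

```bash
python3 -c "
from h import *
go(.5728,-.0923,.160,174.8)"
```

```text
row [0.18 0.16 0.86] [-0.03  0.06  0.02] F [-4.1  1.   5.4] M [-0.031  0.883 -0.031] at [ 0.573  -0.0925  0.1609] [-1.7997e+02  6.0000e-02  1.7482e+02] q6 -16.9 t 8.4667 0.38021024039422197 81.01325780153275
```

Request:
move_arm(
  deltas="0.4 0 0.4 0 0 1; 0.4 0 0.8 0 0 2; 0.4 0 0.8 0 0 3; 0.4 0 0.8 0 0 4; 0.4 0 0.8 0 0 4",
)

```text
time_s: 8.88
eef_pos: [0.572, -0.0925, 0.1587]
eef_rot: [-180.0, -0.0, 170.7]
force: [-1.9, -3.0, -3.3]
opening: 0.385
finger_force: 80.1
```

```bash
python3 -c "
from h import *
go(.5728,-.0923,.160,174.8)"
```

```text
row [-0.73  0.28 -1.3 ] [-0.02 -0.05 -4.08] F [-1.9 -3.  -3.3] M [-0.565  0.581  0.036] at [ 0.572  -0.0925  0.1587] [-1.7998e+02 -5.0000e-02  1.7072e+02] q6 -12.8 t 8.8833 0.38538058254724067 80.07583872880787
```

Request:
move_arm(
  deltas="0 0 0 0 0 1; 0 0 0 0 0 2; 0 0 0 0 0 3; 0 0 0 0 0 4; 0 0 0 0 0 4",
)

```text
time_s: 9.3
eef_pos: [0.5718, -0.0927, 0.1587]
eef_rot: [-179.9, -0.1, 166.7]
force: [-4.9, -4.5, -3.5]
opening: 0.381
finger_force: 79.9
```

```bash
python3 -c "
from h import *
go(.5728,-.0923,.160,174.8)"
```

```text
row [-0.91  0.62 -1.26] [-0.05 -0.08 -8.1 ] F [-4.9 -4.5 -3.5] M [-0.969  1.037  0.147] at [ 0.5718 -0.0927  0.1587] [-1.7994e+02 -7.0000e-02  1.6670e+02] q6 -8.8 t 9.3 0.38075585488917135 79.91309354547411
```

Request:
move_arm(
  deltas="0.5 -0.5 0 0 0 -2; 0.8 -0.8 0 0 0 -4; 0.8 -0.8 1 0 0 -4; 0.8 -0.8 2 0 0 -4; 0.8 -0.8 3 0 0 -4; 0.8 -0.8 3 0 0 -4; 0.8 -0.8 3 0 0 -4",
)

```text
time_s: 9.88
eef_pos: [0.5714, -0.0928, 0.1561]
eef_rot: [180.0, -0.0, 170.8]
force: [-0.7, -0.5, -1.9]
opening: 0.383
finger_force: 80.1
```

```bash
python3 -c "
from h import *
go(.5718,-.0930,.140,170.7)"
```

```text
row [-0.45 -0.15 16.05] [ 0.01 -0.    0.09] F [-0.7 -0.5 -1.9] M [-0.004  0.102  0.011] at [ 0.5714 -0.0928  0.1561] [179.99  -0.   170.79] q6 -13.0 t 9.8833 0.3834250805401146 80.10448472108692
```

Engaged with little side force. I'll slide it down.

Request:
move_arm(
  deltas="0 0 1 0 0 0; 0 0 2 0 0 0; 0 0 3.5 0 0 0; 0 0 5 0 0 0; 0 0 6.5 0 0 0; 0 0 8 0 0 0; 0 0 9.5 0 0 0; 0 0 11 0 0 0; 0 0 12 0 0 0; 0 0 12 0 0 0; 0 0 12 0 0 0",
)

```text
time_s: 10.8
eef_pos: [0.5713, -0.0929, 0.1441]
eef_rot: [-180.0, -0.0, 170.8]
force: [-0.8, -0.3, -3.2]
opening: 0.383
finger_force: 80.1
```

```bash
python3 -c "
from h import *
go(.5718,-.0930,.138,170.7)"
```

```text
row [-0.48 -0.02  6.14] [-0.   -0.    0.12] F [-0.8 -0.3 -3.2] M [ 0.06   0.033 -0.005] at [ 0.5713 -0.0929  0.1441] [-180.     -0.    170.82] q6 -13.0 t 10.8 0.383102909406491 80.10433295276016
```

Request:
move_arm(
  deltas="0 0 1 0 0 0; 0 0 2 0 0 0; 0 0 3 0 0 0; 0 0 4 0 0 0; 0 0 5 0 0 0; 0 0 5.5 0 0 0; 0 0 5.5 0 0 0; 0 0 5.5 0 0 0",
)

```text
time_s: 11.47
eef_pos: [0.5714, -0.093, 0.1397]
eef_rot: [-180.0, 0.0, 170.8]
force: [-3.8, 0.7, 4.6]
opening: 0.385
finger_force: 81.3
```

```bash
python3 -c "
from h import *
go(.5718,-.0930,.138,170.7)"
```

```text
row [-0.37  0.01  1.73] [-0.02  0.04  0.12] F [-3.8  0.7  4.6] M [0.255 0.829 0.017] at [ 0.5714 -0.093   0.1397] [-1.7998e+02  4.0000e-02  1.7082e+02] q6 -13.0 t 11.4667 0.3852187100264702 81.27904085442424
```

Request:
move_arm(
  deltas="0 0 0.5 0 0 0; 0 0 1 0 0 0; 0 0 1 0 0 0; 0 0 1 0 0 0; 0 0 1 0 0 0",
  newtons=110,
)

```text
time_s: 11.88
eef_pos: [0.5716, -0.093, 0.1398]
eef_rot: [-180.0, 0.1, 170.8]
force: [-6.0, 2.1, 11.9]
opening: 0.376
finger_force: 109.3
```

```bash
python3 -c "
from h import *
go(.5718,-.0930,.138,170.7)
t=snap('top',3);s=snap('scene',3)
cv2.imwrite('pics/b.png',crop(s,248,150,40,8))"
```

```text
row [-0.21  0.03  1.81] [-0.03  0.09  0.13] F [-6.   2.1 11.9] M [0.45  1.486 0.041] at [ 0.5716 -0.093   0.1398] [-1.7997e+02  9.0000e-02  1.7083e+02] q6 -13.0 t 11.8833 0.3764064662758707 109.34793094173074
```

View pics/b.png

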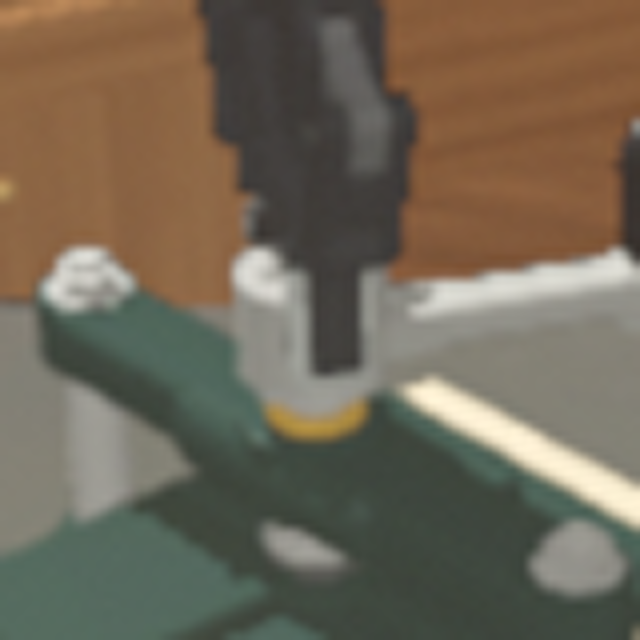

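The crank is home: the hub underside sits on the yellow collar. I'll start winding.

Request:
move_arm(
  deltas="0 0 0 0 0 2; 0 0 0.1 0 0 5; 0 0 0.3 0 0 8; 0 0 0.4 0 0 11; 0 0 0.6 0 0 14; 0 0 0.7 0 0 17; 0 0 0.9 0 0 20; 0 0 1 0 0 22; 0 0 1 0 0 22; 0 0 1 0 0 22",
)

```text
time_s: 12.82
eef_pos: [0.5716, -0.0928, 0.1387]
eef_rot: [180.0, 0.1, 148.8]
force: [-5.3, 2.9, 11.0]
opening: 0.378
finger_force: 109.3
```

```bash
python3 -c "
from h import *
go(.5718,-.0930,.138,170.8-22)"
```

```text
row [-0.25 -0.05  0.7 ] [0.02 0.08 0.02] F [-5.3  2.9 11. ] M [0.649 1.319 0.059] at [ 0.5716 -0.0928  0.1387] [1.7998e+02 8.0000e-02 1.4882e+02] q6 9.0 t 12.8167 0.37838193118487207 109.25172868184745
```

Request:
move_arm(
  deltas="0 0 0.1 0 0 3; 0 0 0.3 0 0 6; 0 0 0.5 0 0 9; 0 0 0.7 0 0 12; 0 0 0.8 0 0 15; 0 0 1 0 0 18",
)

```text
time_s: 13.32
eef_pos: [0.5718, -0.0926, 0.1377]
eef_rot: [179.9, 0.1, 130.7]
force: [-5.4, 4.3, 12.4]
opening: 0.377
finger_force: 109.1
```

```bash
python3 -c "
from h import *
go(.5718,-.0930,.138,170.8-40)"
```

```text
row [-0.29 -0.2  -0.3 ] [ 0.07  0.07 -0.08] F [-5.4  4.3 12.4] M [0.806 1.198 0.335] at [ 0.5718 -0.0926  0.1377] [1.7993e+02 7.0000e-02 1.3072e+02] q6 27.1 t 13.3167 0.3768328441690644 109.13748230785131
```

Request:
move_arm(
  deltas="0 0 0.1 0 0 3; 0 0 0.3 0 0 6; 0 0 0.4 0 0 8; 0 0 0.5 0 0 10",
)

```text
time_s: 13.65
eef_pos: [0.5718, -0.0926, 0.1371]
eef_rot: [179.9, 0.1, 120.8]
force: [-4.3, 4.3, 11.0]
opening: 0.377
finger_force: 109.1
```

```bash
python3 -c "
from h import *
go(.5718,-.0930,.138,170.8-50)"
```

```text
row [-0.36 -0.26 -0.86] [ 0.09  0.06 -0.03] F [-4.3  4.3 11. ] M [0.856 0.988 0.374] at [ 0.5718 -0.0926  0.1371] [1.7991e+02 6.0000e-02 1.2077e+02] q6 37.1 t 13.65 0.3774947086800136 109.06616823747754
```

Request:
move_arm(
  deltas="0 0 0.1 0 0 2; 0 0 0.2 0 0 4; 0 0 0.3 0 0 6; 0 0 0.45 0 0 8",
)

```text
time_s: 13.98
eef_pos: [0.5719, -0.0925, 0.1367]
eef_rot: [179.9, 0.0, 112.8]
force: [-4.1, 4.2, 11.5]
opening: 0.374
finger_force: 109.1
```

```bash
python3 -c "
from h import *
go(.5718,-.0930,.138,170.8-58)"
```

```text
row [-0.43 -0.31 -1.27] [ 0.11  0.04 -0.01] F [-4.1  4.2 11.5] M [0.916 0.955 0.316] at [ 0.5719 -0.0925  0.1367] [1.7989e+02 4.0000e-02 1.1279e+02] q6 45.1 t 13.9833 0.37392208740420024 109.07479589805007
```

Request:
move_arm(
  deltas="0 0 0.1 0 0 2; 0 0 0.2 0 0 4; 0 0 0.3 0 0 6; 0 0 0.45 0 0 8",
)

```text
time_s: 14.32
eef_pos: [0.572, -0.0925, 0.1363]
eef_rot: [179.9, 0.0, 104.8]
force: [-2.9, 5.1, 10.9]
opening: 0.38
finger_force: 109.0
```

```bash
python3 -c "
from h import *
go(.5718,-.0930,.138,170.8-66)"
```

```text
row [-0.46 -0.35 -1.66] [ 0.13  0.03 -0.01] F [-2.9  5.1 10.9] M [0.903 0.858 0.389] at [ 0.572  -0.0925  0.1363] [1.7987e+02 3.0000e-02 1.0479e+02] q6 53.1 t 14.3167 0.3797030185981669 109.04372384771705
```

Request:
move_arm(
  deltas="0 0 0.1 0 0 2; 0 0 0.2 0 0 4; 0 0 0.3 0 0 6; 0 0 0.4 0 0 8; 0 0 0.6 0 0 10",
)

```text
time_s: 14.73
eef_pos: [0.5722, -0.0924, 0.1358]
eef_rot: [179.9, 0.0, 94.8]
force: [-3.6, 5.0, 11.2]
opening: 0.374
finger_force: 109.1
```

```bash
python3 -c "
from h import *
go(.5718,-.0930,.138,170.8-76)"
```

```text
row [-0.54 -0.39 -2.2 ] [ 0.15  0.   -0.01] F [-3.6  5.  11.2] M [1.025 0.799 0.492] at [ 0.5722 -0.0924  0.1358] [179.85   0.    94.79] q6 63.1 t 14.7333 0.3739694913780605 109.05456547625363
```

Request:
move_arm(
  deltas="0 0 0.1 0 0 2; 0 0 0.2 0 0 4; 0 0 0.3 0 0 6; 0 0 0.45 0 0 8",
)

```text
time_s: 15.07
eef_pos: [0.5723, -0.0924, 0.1354]
eef_rot: [179.8, -0.0, 86.8]
force: [-3.2, 5.3, 10.8]
opening: 0.378
finger_force: 109.0
```

```bash
python3 -c "
from h import *
go(.5718,-.0930,.138,170.8-84)"
```

```text
row [-0.59 -0.43 -2.63] [ 0.16 -0.02 -0.  ] F [-3.2  5.3 10.8] M [0.957 0.672 0.488] at [ 0.5723 -0.0924  0.1354] [ 1.7984e+02 -2.0000e-02  8.6800e+01] q6 71.1 t 15.0667 0.3784550349547655 109.00530807673931
```

Request:
move_arm(
  deltas="0 0 0.1 0 0 2; 0 0 0.2 0 0 4; 0 0 0.3 0 0 6; 0 0 0.4 0 0 8; 0 0 0.5 0 0 10; 0 0 0.6 0 0 12; 0 0 0.6 0 0 12; 0 0 0.6 0 0 12",
)

```text
time_s: 15.73
eef_pos: [0.5725, -0.0925, 0.1348]
eef_rot: [179.8, -0.1, 74.9]
force: [-1.2, 4.1, 10.1]
opening: 0.382
finger_force: 109.1
```

```bash
python3 -c "
from h import *
go(.5718,-.0930,.138,170.8-96)"
```

```text
row [-0.69 -0.49 -3.21] [ 0.18 -0.06  0.07] F [-1.2  4.1 10.1] M [1.055 0.497 0.212] at [ 0.5725 -0.0925  0.1348] [ 1.7982e+02 -6.0000e-02  7.4870e+01] q6 83.0 t 15.7333 0.38196560197758617 109.05004899948835
```

Travel is about 5.0 mm and the resting torque has risen 0.15 N m, which both point to about 70 N. I'll let go and retreat.

Request:
move_arm(
  deltas="0 0 -0.5 0 0 0; 0 0 -0.8 0 0 0; 0 0 -0.8 0 0 0; 0 0 -0.8 0 0 0; 0 0 -0.8 0 0 0; 0 0 -0.8 0 0 0; 0 0 -0.8 0 0 0; 0 0 -0.8 0 0 0; 0 0 -0.8 0 0 0; 0 0 -0.8 0 0 0",
  gripper=0,
)

```text
time_s: 16.57
eef_pos: [0.5713, -0.0929, 0.1334]
eef_rot: [-180.0, 0.0, 74.8]
force: [0.2, 0.7, 0.1]
opening: 1.0
finger_force: 0.0
```

Request:
move_arm(
  deltas="0 0 -3 0 0 0; 0 0 -10 0 0 0; 0 0 -20 0 0 0; 0 0 -35 0 0 0; 0 0 -50 0 0 0; 0 0 -70 0 0 0; 0 0 -90 0 0 0; 0 0 -110 0 0 0; -50 0 -110 0 0 0; -90 0 -110 0 0 0; -120 0 -110 0 0 0; -130 0 -110 0 0 0; -130 0 -110 0 0 0; -130 0 -110 0 0 0",
)

```text
time_s: 17.73
eef_pos: [0.5374, -0.2185, 0.2442]
eef_rot: [180.0, -0.0, 74.7]
force: [0.1, -0.5, 0.2]
opening: 1.002
finger_force: 0.0
```

```bash
python3 -c "
from h import *
go(.5718,-.0930,.138,170.8-96)
t=snap('top',4);s=snap('scene',4)
cv2.imwrite('pics/e.png',np.hstack([cv2.resize(t['p'][80:330,130:400],(400,370)),cv2.resize(s['p'][110:330,150:390],(400,370))]))"
```

```text
row [1.3017e+02 1.2000e-01 1.0623e+02] [ 0.04 -0.   -0.06] F [ 0.1 -0.5  0.2] M [ 0.008  0.03  -0.029] at [ 0.5374 -0.2185  0.2442] [179.96  -0.    74.74] q6 70.2 t 17.7333 1.0016589611711788 0.0
```

View pics/e.png

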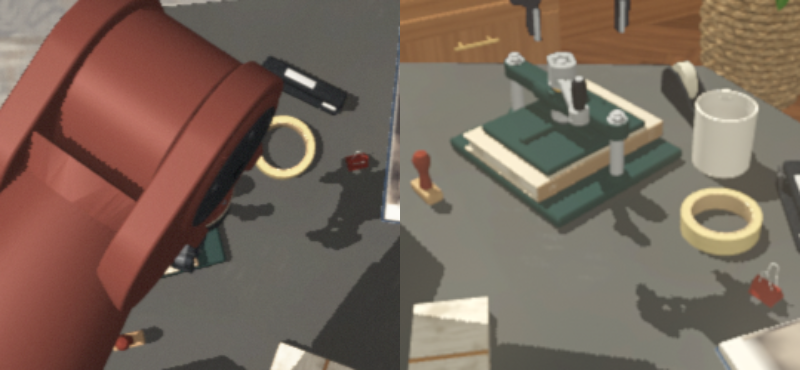

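The crank sits on the spindle with its knob towards the camera, at about (578,95) in the right half. The bystanders are where they were and the gripper is clear, so I'll hand in.

```bash
python3 -c "
from workcell import *
print(close_job())"
```

```text
the job is handed in; nothing more can be done
None
```

I seated the crank fully home on the spindle, wound it clockwise to an estimated 70 N on the notebook, let go and handed the job in; the pressure is inferred from spindle travel and torque, and no verdict came back.

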